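# Tuck the head flashing under the shingles and hold it flat

## Task

Pick up the aluminium head flashing and slide its thin flange, from the window opening side, under the butts of the bottom row of shingles on the wall panel until its edge is fully home against the batten, square to it and centred over the window opening. Do not lift the shingles with it and do not disturb the other things on the bench. Finish while holding: stop with the flashing in the fingers, pressed flat and firmly onto the dark board (about 15 N), ready for a workmate to nail it.

Things in the scene. Friction and masses are not known exactly. Their poses are not given: they have to be found in the camera images.
- panel: Shingle-clad piece of wall panel lying on the bench, fixed; x=-150 to +210, y=-180 to +180 mm. Origin on the bench; +x is up the wall, from window opening to shingles; z up. Shingles 8 mm thick; bottom row's tops are 15 mm above the dark board at the butts. Two yellow-handled clamps, 202 mm high, stand at x=+175, y=+-(150 to 195) mm.
- sheathing: Dark grey board of the panel onto which the flashing is pressed, fixed. Frame parallel to the panel's, 48 mm above the panel's origin: z=0 is the board's top face, 48 mm above the bench. Flashing home: its origin at this origin, axes along these axes. The board is bare from the opening (x=-50 mm) to the butts (x=+10 mm).
- opening_head (a point): Middle of the upper edge of the window opening, on the board's top face (x=-50, y=0 mm of sheathing). The opening is a notch through the panel from here to its -x edge, 180 mm wide (y=-90 to +90 mm), board also on both sides of it.
- mouth (a point): Middle of the mouth of the pocket under the bottom shingle row, on the board's top face below the butts (x=+10, y=0, z=0 mm of sheathing). The pocket is open to -x, 7 mm high here and 6 mm high at the batten, 37 mm deep, as wide as the panel.
- stop (a point): Middle of the batten's face under the shingles, on the board's top face (x=+47, y=0, z=0 mm of sheathing). The batten is timber, 6 mm high, parallel to y, as wide as the panel; the flange's edge is home against it.
- flashing: Loose rigid aluminium head flashing, about 0.3 kg, 240 mm long (y), 95 mm deep (x), lying flat on the bench with its nose up. Origin at the centre of its underside, z up. Flat flange 3 mm thick from x=-35.5 to +47.5 mm; its free edge at x=+47.5 mm is the one that is tucked. Along the other side a raised straight nose, 14 mm wide (x=-47.5 to -33.5 mm), 34 mm high, 240 mm long: the place to grip it, across the nose.
- nose (a point): Grip point on the flashing: middle of the nose's length and width, 20 mm above the underside (x=-40.5, y=0, z=+20 mm of flashing).
- edge_mid (a point): Middle of the flange's free edge, at the underside (x=+47.5, y=0, z=0 mm of flashing).
- edge_left (a point): +y end of the flange's free edge, at the underside (y=+120 mm).
- edge_right (a point): -y end of the flange's free edge, at the underside (y=-120 mm).
- heel (a point): Middle of the bottom outer edge of the nose (x=-47.5, y=0, z=0 mm of flashing).
- shingle1 (a joint): Bend of the bottom-row shingle at the panel's -y side (y=-180 to -98 mm), nailed 105 mm up from its butt: rad, 0 lying down, grows as the butt is lifted (0.05 = 5 mm). It springs back: lifting starts at about 3 N at the butt.
- shingle2 (a joint): The same for the next shingle, y=-98 to +5 mm.
- shingle3 (a joint): The same for the next shingle, y=+5 to +83 mm.
- shingle4 (a joint): The same for the last shingle, y=+83 to +180 mm.
- hammer: Bystander: hammer, 250 mm, lying on the bench.
- nail_tub: Bystander: blue tub of nails, 86 mm wide, 48 mm high.
- tape: Bystander: yellow tape measure, 72 x 40 x 77 mm.
- glue: Bystander: glue bottle, 60 mm wide, 170 mm high.
- offcut: Bystander: timber offcut, 140 x 70 x 40 mm.
- level: Bystander: orange spirit level, 400 x 24 x 55 mm, standing on edge.
- square: Bystander: try square, 150 mm stock, 220 mm blade, lying flat.

How it is judged:
By the outcome, as a careful person would: the job done as asked, in the order asked, and still so for the second after the job is handed in, while the arm keeps its last pose, push and grip.
It also fails if it takes over 51 s, if anything falls off the work surface, if the arm or the gripper's body presses on something with over 40 N, if the wrist force passes 120 N, or if a joint passes its speed limit or range.

## Robot

A 6-joint arm with a two-finger parallel gripper is mounted at the origin on the work surface. World frame = base frame: x ahead of the robot, y to its left, z up, the work surface at z = 0. Lengths are in m, angles in rad, forces in N, time in s.
With the tool pointing down it reaches from about 0.325 to 0.925 m from the base axis. Payload 3.1 kg.
Tool frame: the origin (TCP) lies on the centre line of the jaws, within the pads' length; the fingertips stand 8 mm ahead of it and the grasp point (between the pads) lies 11 mm behind it (finger_overhang is the distance from the TCP to the fingertips, in m); z points along the fingers, y is the line along which they close (so a half turn about z gives the same grasp; the last joint's range is limited). The gripper opens to 85 mm and grips with 20 to 120 N. Pads are 22 mm wide; open, the fingers measure 114 mm over their backs; the gripper's body (76 mm by 85 mm) begins 54 mm behind the grasp point. The pads swing forward as they close: fully open they stand 13 mm farther back than shut.
Start: joints at [1.178, 0.217, 1.613, -0, 1.311, -0.112], TCP at [0.173, 0.601, 0.239] pointing down, gripper open.
Joint ranges: [-2.75, 2.75], [-0.78, 2.1], [0.31, 2.55], [-1.13, 4.27], [0.13, 2.63], [-2.58, 2.58]. Speed limits (rad/s): [2.79, 2.79, 3.14, 3.14, 3.14, 3.14].

## Interface

Orientations are given as a unit quaternion [x, y, z, w].
In Python, from rig import observe, read_camera, camera_model, finish_job, search_frame, cut_out, finger_overhang gives the robot as it stands. The module is installed in compiled form; this text tells all that it offers.
- The arm moves only by the shell command python3 -m inch 'ROWS' [OPENING] [FORCE]. ROWS is JSON, a list of rows, each a list of 2 entries, a list of its own where there are three numbers: the shift along the tool's x, y, z in mm, then the turn, a rotation vector about the tool's x, y, z in degrees. In form: [[[dx, dy, dz], [rx, ry, rz]], ...]. A call has 1 to 20 rows; each row shifts and turns the commanded pose from where the row before left it, along the tool's axes as they then stand; what a row does not reach is not made up. A row lasts 1/12 s, in which the tool goes at most 41.7 mm and 7.16 degrees, less where a joint would pass 70% of its speed; a pose out of reach is approached as far as the arm can. A call with a gripper value outside its range is refused whole. OPENING is the gripper's target within -1 to 1 (fully open at 1, half-way at 0, shut at -1), set as the call begins (- or left out, the last holds). The fingers move at their own pace and stop on an object; FORCE is the grip in N (left out, the last holds). Time passes only in rows, so rows that do not move let the fingers close. It gives the time, the measured TCP pose, the force, the opening and the grip force at its end, in the units of the state.
- observe(): the state, without advancing time (a new reading comes with each control period).
- read_camera(name): name is "scene" or "top"; returns the picture (400x640x3 uint8, blue, green, red); there is no depth.
- camera_model(name): a dict with "intrinsics" (3x3 intrinsics, pixels), "pose" (4x4, takes a point from camera to world coordinates). Camera axes: x right, y down, z forward; pixel columns grow to the right and rows downward; lengths in m; the calibration is good to about 2 mm. A picture is of the moment at which its call begins. camera_model takes no time and is no camera call.
- finish_job(): hands the job in; it is judged then, once.
Trained networks look in the newest picture that a camera, given by its name, has taken for a name from the list of things; names that differ only in an ending like _2 or _b are one class to them, and where a whole thing is asked for, a point or a joint stands for the part that bears it (a point fixed in the world has none). Each returns a list of dicts, best first, with "confidence" (0 to 1); they miss things now and then, are a little off and sometimes report something else, mostly with a low value. They report only what shows in the picture. A call takes as long as a camera call.
- search_frame(camera, name): "location" ([x, y, z] in m, in world coordinates, good to about 4 mm: the middle of the surface that is visible of it).
- cut_out(camera, name): "region" (400x640 bool, what is visible of it).
The state is a dict: "t": time; "q": joint angles; "joint_velocities": joint speeds; "joint_efforts": joint torques, N m; "eef_pos": TCP position; "tool_rot": TCP orientation; "force": force on the tool from outside, world axes, zero at the start; "moment": the same for the moment, N m; "finger_gap": finger opening in m; "grasp_force": force on a finger pad.
Only numpy, scipy, OpenCV 4.12 (cv2) and the standard library are available. Lean on these libraries where they do the work, as an engineer would, in place of code of your own. Each camera call takes 0.05 s, during which the arm holds its last target. There are 200 camera calls.

## Working session

There is one attempt and no reset: what is moved stays moved. The work goes in short steps, Python scripts to look and compute and a shell command to move; the robot and the scene stay as the last step left them, time stands still between calls to the robot, and variables do not carry over. Pictures are saved under pics/ and viewed, at most 10 in all, crops included, and the job is handed in when it is done.

```bash
mkdir -p pics; python3 - <<'E'
from rig import *
import cv2,numpy as np
s=observe();print({k:np.round(v,3).tolist() for k,v in s.items()})
for c in ("scene","top"):
    im=read_camera(c);cv2.imwrite(f"pics/{c}0.png",im)
    m=camera_model(c);print(c,np.round(m["intrinsics"],1).tolist(),np.round(m["pose"],4).tolist())
for n in ("flashing","panel","sheathing","nose","edge_left","edge_right","edge_mid","heel","opening_head","mouth","glue","level"):
    for c in ("top","scene"):
        print(c,n,[(np.round(d["location"],3).tolist(),round(d["confidence"],2)) for d in search_frame(c,n)[:2]])
E
```

```text
{'t': 0.0, 'q': [1.178, 0.218, 1.615, 0.0, 1.311, -0.112], 'joint_velocities': [-0.001, -0.001, 0.0, -0.002, -0.001, 0.001], 'joint_efforts': [0.002, -39.687, -30.384, -0.0, 0.01, -0.0], 'eef_pos': [0.173, 0.6, 0.238], 'tool_rot': [0.14, 0.99, -0.001, -0.0], 'force': [0.505, -0.105, -0.001], 'moment': [-0.011, 0.022, 0.011], 'grasp_force': 0.0, 'finger_gap': 0.085}
scene [[383.0, 0.0, 320.6], [0.0, 383.0, 204.6], [0.0, 0.0, 1.0]] [[0.4935, 0.5999, -0.6298, 1.3935], [0.8696, -0.326, 0.3709, -0.4745], [0.0172, -0.7306, -0.6825, 1.0446], [0.0, 0.0, 0.0, 1.0]]
top [[405.5, 0.0, 313.0], [0.0, 405.5, 192.1], [0.0, 0.0, 1.0]] [[-0.0032, -0.9848, 0.1738, 0.2466], [-1.0, 0.0021, -0.0065, 0.0279], [0.006, -0.1739, -0.9848, 1.6541], [0.0, 0.0, 0.0, 1.0]]
top flashing [([0.52, -0.267, -0.001], 0.96)]
scene flashing [([0.536, -0.263, 0.004], 0.95)]
top panel [([0.612, 0.134, 0.062], 0.7), ([0.524, -0.266, 0.004], 0.37)]
scene panel [([0.673, 0.114, 0.059], 0.59), ([0.525, 0.101, 0.049], 0.22)]
top sheathing [([0.515, 0.144, 0.045], 0.64), ([0.526, -0.264, 0.002], 0.3)]
scene sheathing [([0.526, 0
[... 381 characters left out ...]
dge_right [([0.531, -0.265, 0.005], 0.87)]
top edge_mid [([0.523, -0.266, 0.0], 0.75)]
scene edge_mid [([0.536, -0.258, 0.004], 0.72)]
top heel [([0.526, -0.263, 0.002], 0.62)]
scene heel [([0.532, -0.263, 0.002], 0.62), ([0.592, -0.007, 0.062], 0.36)]
top opening_head [([0.516, 0.145, 0.049], 0.93)]
scene opening_head [([0.524, 0.101, 0.05], 0.89), ([0.535, -0.259, 0.004], 0.37)]
top mouth [([0.519, 0.14, 0.045], 0.6), ([0.522, -0.268, 0.001], 0.47)]
scene mouth [([0.526, 0.097, 0.049], 0.98), ([0.602, 0.09, 0.061], 0.17)]
top glue []
scene glue [([0.548, 0.56, 0.086], 0.97), ([0.613, 0.264, 0.066], 0.31)]
top level [([0.617, 0.479, 0.055], 0.88)]
scene level [([0.661, 0.464, 0.043], 0.75)]
```

View pics/top0.png

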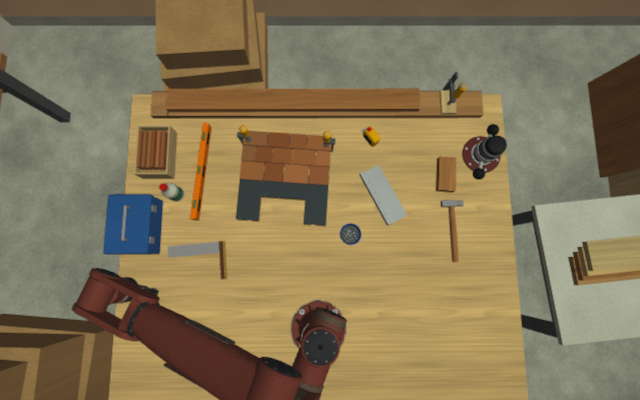

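View pics/scene0.png

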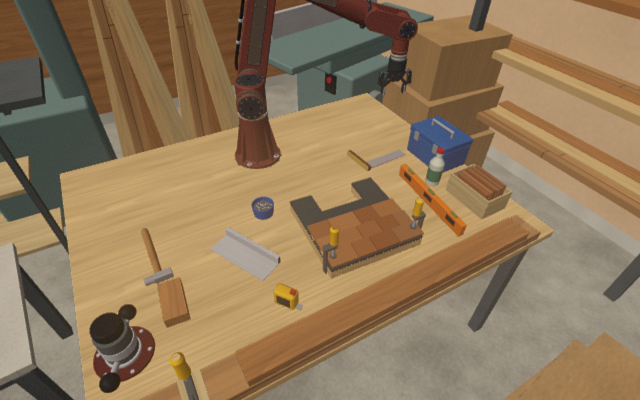

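```bash
python3 - <<'E'
from rig import *
import cv2,numpy as np
B={}
for c,r in (("top",(120,230,230,410)),("scene",(170,300,210,430))):
    im=read_camera(c)
    ov=im.copy()
    for n,col in (("flashing",(0,255,0)),("sheathing",(255,0,255)),("panel",(255,255,0))):
        L=cut_out(c,n);print(c,n,[(round(d["confidence"],2),int(d["region"].sum())) for d in L[:3]])
        B[c+n]=L[0]["region"]
        cs,_=cv2.findContours(L[0]["region"].astype(np.uint8),cv2.RETR_EXTERNAL,cv2.CHAIN_APPROX_NONE)
        cv2.drawContours(ov,cs,-1,col,1)
    a=[cv2.resize(x[r[0]:r[1],r[2]:r[3]],None,fx=3.6,fy=3.6 if 0 else 2.7,interpolation=cv2.INTER_NEAREST) for x in (im,ov)]
    cv2.imwrite(f"pics/{c}1.png",np.vstack(a)[:600])
    B[c]=im
np.savez("m.npz",**B)
E
```

```text
top flashing [(0.78, 1351)]
top sheathing [(0.71, 2539), (0.46, 989)]
top panel [(0.55, 7160), (0.22, 868)]
scene flashing [(0.94, 1829)]
scene sheathing [(0.61, 1907)]
scene panel [(0.9, 7559), (0.65, 1787)]
```

View pics/top1.png

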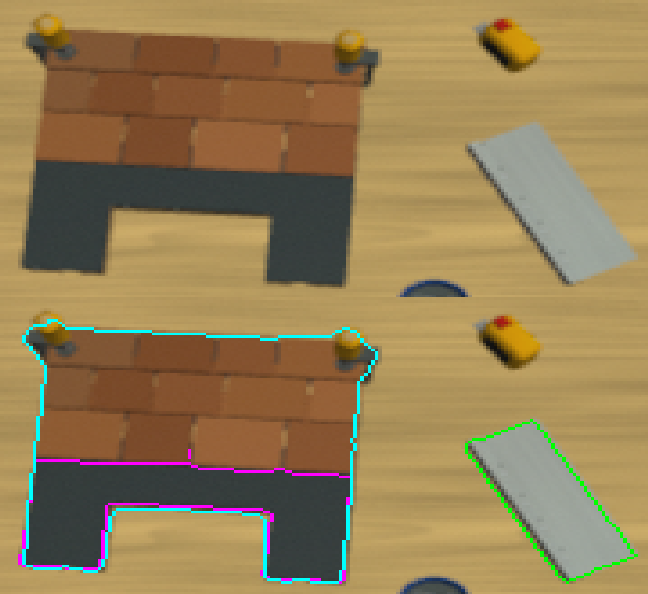

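View pics/scene1.png

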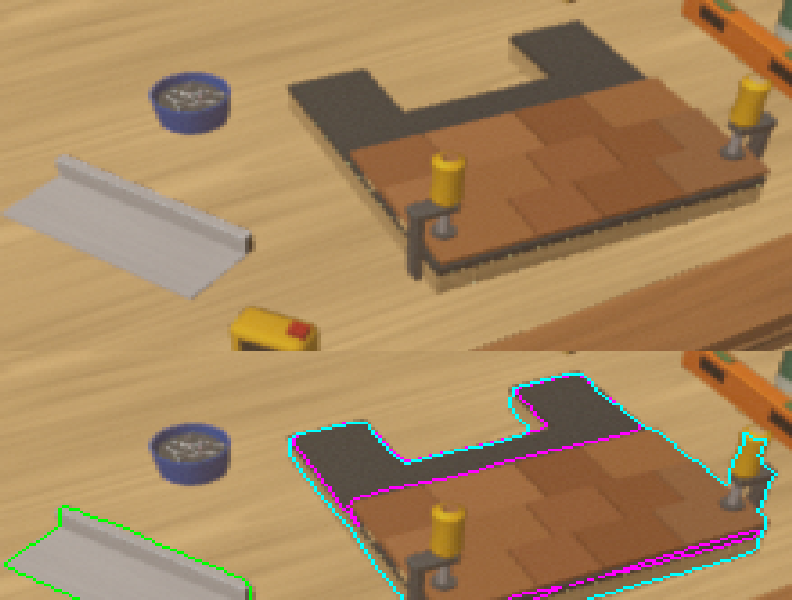

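```bash
cat > h.py <<'E'
import numpy as np,cv2
from scipy.optimize import minimize
from scipy.spatial.transform import Rotation as R
from rig import camera_model
def proj(c,P):
    m=camera_model(c);T=np.linalg.inv(m["pose"]);q=P@T[:3,:3].T+T[:3,3];q=q@m["intrinsics"].T
    return q[:,:2]/q[:,2:]
S=6
def render(c,polys,box):
    u0,v0,u1,v1=box;im=np.zeros(((v1-v0)*S,(u1-u0)*S),np.uint8)
    for P in polys:
        p=((proj(c,P)-[u0,v0]+.5)*S-.5)
        cv2.fillPoly(im,[np.round(p*16).astype(np.int32)],1,shift=4)
    return cv2.resize(im.astype(np.float32),(u1-u0,v1-v0),interpolation=cv2.INTER_AREA)
def place(p,z,pts,off=0):
    c,s=np.cos(p[2]),np.sin(p[2]);A=np.array(pts,float)/1000
    return np.c_[p[0]+c*A[:,0]-s*A[:,1],p[1]+s*A[:,0]+c*A[:,1],z+A[:,2]]
def boxfaces(x0,x1,y0,y1,z0,z1):
    V=[[x,y,z] for x in(x0,x1) for y in(y0,y1) for z in(z0,z1)]
    return [[V[i] for i in f] for f in((0,1,3,2),(4,5,7,6),(0,1,5,4),(2,3,7,6),(0,2,6,4),(1,3,7,5))]
FL=boxfaces(-35.5,47.5,-120,120,0,3)+boxfaces(-47.5,-33.5,-120,120,0,34)
def board(t):
    return boxfaces(-50,10,-180,180,-t,0)+boxfaces(-150,-50,90,180,-t,0)+boxfaces(-150,-50,-180,-90,-t,0)
def fit(masks,faces,z,p0,free=3):
    def cost(p):
        e=0
        for c,M,box in masks:
            u0,v0,u1,v1=box;e+=((render(c,[place(p,z,f) for f in faces],box)-M[v0:v1,u0:u1])**2).sum()
        return e
    sx=np.array(p0)+np.array([[0,0,0],[.01,0,0],[0,.01,0],[0,0,.05]])
    r=minimize(cost,p0,method="Nelder-Mead",options=dict(initial_simplex=sx,xatol=1e-5,fatol=1e-2))
    return r.x,r.fun
E
python3 - <<'E'
from h import *
D=np.load("m.npz")
bt=(340,150,420,240);bs=(195,215,295,290)
T=("top",D["topflashing"].astype(float),bt);Sc=("scene",D["sceneflashing"].astype(float),bs)
# soft own flashing mask: grey low-saturation
for nm,ms in (("top",[T]),("scene",[Sc]),("both",[T,Sc])): 
    x,f=fit(ms,FL,0,[.53,-.26,-1.08]);print("fl",nm,np.round(x*[1000,1000,57.3],1),round(f,1))
def dark(c,box):
    g=D[c].astype(float)@[.11,.59,.3]; u0,v0,u1,v1=box
    m=np.clip((100-g)/(100-55),0,1) if c=="top" else np.clip((105-g)/(105-62),0,1)
    b=D[c][...,2].astype(float)-D[c][...,0]; m*=np.clip((60-b)/30,0,1)
    return m
bt=(225,175,335,240)
T=("top",dark("top",bt),bt)
for t in (4,10,15):
    x,f=fit([T],board(t),.048,[.58,.13,-.05]);print("bd top",t,np.round(x*[1000,1000,57.3],1),round(f,1))
bs=(285,170,400,240);M=dark("scene",bs)
L=D["scenesheathing"];M=M*cv2.dilate(L.astype(np.uint8),np.ones((3,3)))
for t in (4,10,15):
    x,f=fit([("scene",M,bs)],board(t),.048,[.58,.13,-.05]);print("bd scene",t,np.round(x*[1000,1000,57.3],1),round(f,1))
E
```

```text
fl top [ 527.1 -267.5  -62.6] 17.6
fl scene [ 527.1 -266.8  -62.8] 35.8Traceback (most recent call last):
  File "<stdin>", line 7, in <module>
  File "h.py", line 31, in fit
    r=minimize(cost,p0,method="Nelder-Mead",options=dict(initial_simplex=sx,xatol=1e-5,fatol=1e-2))
    res = _minimize_neldermead(fun, x0, args, callback, bounds=bounds,
                               **options)
    fxcc = func(xcc)
    fx = function(np.copy(x), *(wrapper_args + args))
  File "h.py", line 28, in cost
    u0,v0,u1,v1=box;e+=((render(c,[place(p,z,f) for f in faces],box)-M[v0:v1,u0:u1])**2).sum()
                         ~~~~~~^^^^^^^^^^^^^^^^^^^^^^^^^^^^^^^^^^^^^
  File "h.py", line 12, in render
    p=((proj(c,P)-[u0,v0]+.5)*S-.5)
        ~~~~^^^^^
  File "h.py", line 6, in proj
    m=camera_model(c);T=np.linalg.inv(m["pose"]);q=P@T[:3,:3].T+T[:3,3];q=q@m["intrinsics"].T
ValueError: time passes only in moves, steps and waits
```

```bash
sed -i 's/^def proj/CM={c:camera_model(c) for c in ("top","scene")}\ndef proj/; s/m=camera_model(c);/m=CM[c];/' h.py
cat > bd.py <<'E'
from h import *
D=np.load("m.npz")
def dark(c):
    g=D[c].astype(float)@[.11,.59,.3]
    m=np.clip((100-g)/(100-55),0,1) if c=="top" else np.clip((105-g)/(105-62),0,1)
    b=D[c][...,2].astype(float)-D[c][...,0]; return m*np.clip((60-b)/30,0,1)
bt=(225,175,335,240);bs=(285,170,400,240)
M=dark("scene")*cv2.dilate(D["scenesheathing"].astype(np.uint8),np.ones((3,3)))
for t in (4,10):
  for nm,m in (("top",("top",dark("top"),bt)),("topnet",("top",D["topsheathing"].astype(float),bt)),("scene",("scene",M,bs)),("scenenet",("scene",D["scenesheathing"].astype(float),bs))):
    x,f=fit([m],board(t),.048,[.58,.13,-.05]);print(nm,t,np.round(x*[1000,1000,57.3],1),round(f,1))
E
python3 bd.py; python3 - <<'E'
from h import *
D=np.load("m.npz")
a=[("top",D["topflashing"].astype(float),(340,150,420,240)),("scene",D["sceneflashing"].astype(float),(195,215,295,290))]
x,f=fit(a,FL,0,[.53,-.26,-1.08]);print("fl",np.round(x*[1000,1000,57.3],1),f)
print("nose",place(x,0,[[-40.5,0,20]]))
E
```

```text
top 4 [561.1 135.8  -4.4] 94.2
topnet 4 [560.1 138.7  -4.1] 61.2
scene 4 [544.3 139.1  -3.8] 537.4
scenenet 4 [550.3 143.8  -2.4] 297.1
top 10 [562.  137.1  -3.9] 87.1
topnet 10 [560.8 138.9  -4.3] 52.7
scene 10 [541.8 142.9  -3.2] 640.8
scenenet 10 [544.4 145.   -2.5] 381.7
fl [ 526.8 -267.   -62.8] 56.35030887361025
nose [[ 0.50830156 -0.23102956  0.02      ]]
```

```bash
cat > st.py <<'E'
from h import *
from rig import observe
import sys
def go(tgt,yaw):
    s=observe();Q=R.from_quat(s["tool_rot"]);M=Q.as_matrix();p=np.array(s["eef_pos"])
    y=np.degrees(np.arctan2(M[1,1],M[0,1]))
    G=np.column_stack([np.array([-np.sin(np.radians(yaw)),np.cos(np.radians(yaw)),0])*-1*-1,[np.cos(np.radians(yaw)),np.sin(np.radians(yaw)),0],[0,0,-1]])
    rv=(Q.inv()*R.from_matrix(G)).as_rotvec(degrees=True)
    print("t",round(s["t"],2),"p",np.round(p*1000,1),"yawy",round(y,2),"toolz",np.round(M[:,2],4),"F",np.round(s["force"],1),"M",np.round(s["moment"],2),"gap",round(s["finger_gap"]*1000,1),"grip",round(s["grasp_force"],1))
    if tgt is not None: print("shift now-axes mm",np.round(M.T@(np.array(tgt)/1000-p)*1000,1),"rot",np.round(rv,2))
if __name__=="__main__":
    a=[float(v) for v in sys.argv[1:]];go(a[:3],a[3]) if a else go(None,0)
E
cat > bd2.py <<'E'
from bd import *
P=D["scenesheathing"].astype(np.float32)
def cost(p,M):
    u0,v0,u1,v1=bs
    a=render("scene",[place(p,.048,f) for f in board(8)],bs);o=render("scene",[place(p,.048,f) for f in boxfaces(10,210,-180,180,-48,15)],bs)
    # board's -x/-y side lower wood ignored
    return ((a*(1-o)-M[v0:v1,u0:u1])**2).sum()
p0=np.array([.561,.1375,-.073]);sx=p0+np.array([[0,0,0],[.01,0,0],[0,.01,0],[0,0,.05]])
for M in (P,dark("scene")*cv2.dilate(D["scenesheathing"].astype(np.uint8),np.ones((3,3)))):
    r=minimize(cost,p0,args=(M,),method="Nelder-Mead",options=dict(initial_simplex=sx,xatol=1e-5,fatol=1e-2));print(np.round(r.x*[1000,1000,57.3],1),r.fun)
E
python3 bd2.py|tail -2
python3 -m inch '[[[0,0,0],[0,0,6.8]],[[0,0,0],[0,0,6.8]],[[0,0,0],[0,0,6.8]],[[0,0,0],[0,0,6.8]],[[0,0,0],[0,0,6.8]],[[0,0,0],[0,0,6.8]],[[0,0,0],[0,0,6.8]],[[0,0,0],[0,0,6.8]],[[0,0,0],[0,0,6.8]],[[0,0,0],[0,0,6.8]],[[0,0,0],[0,0,6.8]],[[0,0,0],[0,0,6.8]],[[0,0,0],[0,0,6.8]],[[0,0,0],[0,0,6.8]],[[0,0,0],[0,0,6.8]],[[0,0,0],[0,0,6.8]],[[0,0,0],[0,0,6.8]],[[0,0,0],[0,0,6.8]],[[0,0,0],[0,0,6.8]],[[0,0,0],[0,0,6.8]]]'
python3 st.py 508.3 -231 150 -62.8
```

```text
[560.8 140.2  -4.6] 63.41246795654297
[563.6 139.3  -4.7] 282.2461897505966
t: 3.37
eef_pos: [0.1732, 0.6006, 0.2393]
tool_rot: [0.971, 0.238, 0.0, 0.0]
force: [0.2, 0.3, -0.2]
finger_gap: 0.0854
grasp_force: 0.0
t 3.37 p [173.2 600.6 239.3] yawy -62.42 toolz [ 0. -0. -1.] F [ 0.2  0.3 -0.2] M [ 0.03 -0.01  0.01] gap 85.4 grip 0.0
shift now-axes mm [-87.9 892.2  89.3] rot [ 0.   -0.    0.38]
```

```bash
python3 -m inch '[[[-3.5,35.5,0],[0,0,0.4]],[[-3.5,35.5,0],[0,0,0]],[[-3.5,35.5,0],[0,0,0]],[[-3.5,35.5,0],[0,0,0]],[[-3.5,35.5,0],[0,0,0]],[[-3.5,35.5,0],[0,0,0]],[[-3.5,35.5,0],[0,0,0]],[[-3.5,35.5,0],[0,0,0]],[[-3.5,35.5,0],[0,0,0]],[[-3.5,35.5,0],[0,0,0]],[[-3.5,35.5,0],[0,0,0]],[[-3.5,35.5,0],[0,0,0]],[[-3.5,35.5,0],[0,0,0]],[[-3.5,35.5,0],[0,0,0]],[[-3.5,35.5,0],[0,0,0]],[[-3.5,35.5,0],[0,0,0]],[[-3.5,35.5,0],[0,0,0]],[[-3.5,35.5,0],[0,0,0]],[[-3.5,35.5,0],[0,0,0]],[[-3.5,35.5,0],[0,0,0]]]' >/dev/null; python3 st.py 508.3 -231 60 -62.8
```

```text
t 5.03 p [439.7 -63.3 239.7] yawy -62.52 toolz [ 1.1e-03 -2.0e-04 -1.0e+00] F [ 0.5 -0.1 -0.1] M [ 0.01 -0.05 -0.03] gap 85.6 grip 0.0
shift now-axes mm [-16.7 180.3 179.8] rot [ 0.04 -0.05  0.28]
```

```bash
python3 -m inch '[[[-3.3,36,0],[0,0,0.3]],[[-3.3,36,0],[0,0,0]],[[-3.3,36,10],[0,0,0]],[[-3.3,36,30],[0,0,0]],[[-3.3,36,30],[0,0,0]],[[0,0,30],[0,0,0]],[[0,0,30],[0,0,0]],[[0,0,30],[0,0,0]],[[0,0,15],[0,0,0]],[[0,0,0],[0,0,0]],[[0,0,0],[0,0,0]]]' >/dev/null; python3 st.py 508.3 -231 15 -62.8
```

```text
t 5.95 p [ 503.4 -221.    70.2] yawy -62.79 toolz [-0.0021  0.0012 -1.    ] F [-0.2 -0.3  1.4] M [-0.02  0.03  0.01] gap 85.2 grip 0.0
shift now-axes mm [-0.1 11.3 55.2] rot [-0.12  0.07  0.01]
```

```bash
python3 -m inch '[[[0,6,0],[0,0,0]],[[0,5,0],[0,0,0]],[[0,0,15],[0,0,0]],[[0,0,15],[0,0,0]],[[0,0,12],[0,0,0]],[[0,0,8],[0,0,0]],[[0,0,4],[0,0,0]],[[0,0,0],[0,0,0]],[[0,0,0],[0,0,0]]]' >/dev/null; python3 st.py 508.3 -231 15 -62.8
```

```text
t 6.7 p [ 509.4 -231.4   17.4] yawy -62.79 toolz [ 4.e-04 -3.e-04 -1.e+00] F [-0.7 -0.1  0.4] M [-0.05  0.   -0.01] gap 85.7 grip 0.0
shift now-axes mm [-0.8 -0.8  2.4] rot [ 0.03 -0.01  0.01]
```

```bash
python3 - <<'E'
from rig import *
import cv2,numpy as np
a=read_camera("top")[150:240,330:430];b=read_camera("scene")[180:300,190:300]
cv2.imwrite("pics/g1.png",np.hstack([cv2.resize(a,(400,400)),cv2.resize(b,(400,400))]))
E
```

```text
(no output)
```

View pics/g1.png

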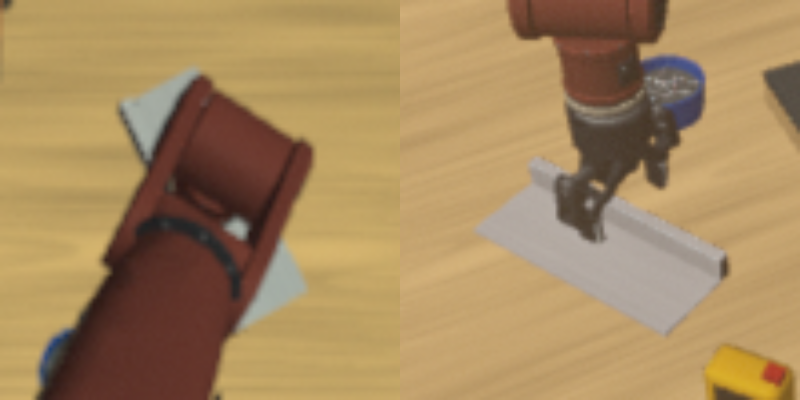

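The fingers straddle the nose near mid-length, so I'm closing.

```bash
python3 -m inch '[[[0,0,2],[0,0,0]],[[0,0,0],[0,0,0]],[[0,0,0],[0,0,0]],[[0,0,0],[0,0,0]],[[0,0,0],[0,0,0]],[[0,0,0],[0,0,0]],[[0,0,0],[0,0,0]],[[0,0,0],[0,0,0]],[[0,0,0],[0,0,0]],[[0,0,0],[0,0,0]],[[0,0,0],[0,0,0]],[[0,0,0],[0,0,0]]]' -1 80 >/dev/null; python3 st.py 508.3 -231 15 -62.8
```

```text
t 7.8 p [ 509.6 -231.6   15.6] yawy -62.79 toolz [ 1.e-03 -7.e-04 -1.e+00] F [ 0.  -1.8  4. ] M [-0.14 -0.06  0.01] gap 12.6 grip 80.8
shift now-axes mm [-0.9 -1.1  0.6] rot [ 0.06 -0.03  0.01]
```

```bash
python3 -m inch '[[[0,0,-2],[0,0,0]],[[0,0,-6],[0,0,0]],[[0,0,-15],[0,0,0]],[[0,0,-25],[0,0,0]],[[0,0,-30],[0,0,0]],[[0,0,-30],[0,0,0]],[[0,0,-20],[0,0,0]],[[0,0,-7],[0,0,0]],[[0,0,0],[0,0,-3]],[[0,0,0],[0,0,-6]],[[0,0,0],[0,0,-6]],[[0,0,0],[0,0,-6]],[[0,0,0],[0,0,-6]],[[0,0,0],[0,0,-6]],[[0,0,0],[0,0,-6]],[[0,0,0],[0,0,-6]],[[0,0,0],[0,0,-6]],[[0,0,0],[0,0,-6]],[[0,0,0],[0,0,-1.4]],[[0,0,0],[0,0,0]]]' >/dev/null; python3 st.py 450.9 148.2 150 -4.4
```

```text
t 9.47 p [ 507.7 -230.2  148.1] yawy -4.46 toolz [-0.0034  0.0021 -1.    ] F [-0.6 -0.5 -4.1] M [-0.02  0.13  0.01] gap 12.7 grip 79.9
shift now-axes mm [372.9 -86.   -0.9] rot [-0.21 -0.1  -0.06]
```

```bash
python3 -m inch '[[[10,-6,0],[0,0,0]],[[20,-6,0],[0,0,0]],[[25,-6,0],[0,0,0]],[[25,-6,0],[0,0,0]],[[25,-6,0],[0,0,0]],[[25,-6,0],[0,0,0]],[[25,-6,0],[0,0,0]],[[25,-6,0],[0,0,0]],[[25,-6,0],[0,0,0]],[[25,-6,0],[0,0,0]],[[25,-6,0],[0,0,0]],[[25,-6,0],[0,0,0]],[[25,-6,0],[0,0,0]],[[25,-5,0],[0,0,0]],[[20,-3,0],[0,0,0]],[[15,0,0],[0,0,0]],[[8,0,0],[0,0,0]],[[0,0,0],[0,0,0]],[[0,0,0],[0,0,0]],[[0,0,0],[0,0,0]]]' >/dev/null; python3 st.py 450.9 148.2 75 -4.4
```

```text
t 11.13 p [451.5 146.6 149.9] yawy -4.43 toolz [-6.e-04 -6.e-04 -1.e+00] F [ 0.8 -0.3 -3.7] M [-0.04  0.12 -0.01] gap 12.9 grip 79.9
shift now-axes mm [ 1.6 -0.7 74.9] rot [-0.03  0.04 -0.03]
```

```bash
python3 -m inch '[[[0.5,0,10],[0,0,0]],[[0.5,0,20],[0,0,0]],[[0.5,0,20],[0,0,0]],[[0,0,15],[0,0,0]],[[0,0,8],[0,0,0]],[[0,0,2],[0,0,0]],[[0,0,0],[0,0,0]],[[0,0,0],[0,0,0]],[[0,0,0],[0,0,0]]]' >/dev/null; python3 st.py 450.9 148.2 75 -4.4
cat > look.py <<'E'
from rig import *
import cv2,numpy as np,sys
n=sys.argv[1]
a=read_camera("top");b=read_camera("scene")
o={"top":a,"scene":b}
for c in o:
    L=cut_out(c,"flashing");print(c,[(round(d["confidence"],2),int(d["region"].sum())) for d in L[:3]])
    if L:o[c+"flashing"]=L[0]["region"]
np.savez(n+".npz",**o)
f=lambda i,r,w:cv2.resize(i[r[0]:r[1],r[2]:r[3]],(w,300),interpolation=cv2.INTER_CUBIC)
cv2.imwrite(f"pics/{n}.png",np.vstack([f(a,(150,240,210,360),500),f(b,(165,270,270,445),500)]))
E
python3 look.py s1
```

```text
t 11.88 p [453.3 148.9  76.3] yawy -4.41 toolz [ 2.6e-03  4.0e-04 -1.0e+00] F [ 0.2 -1.  -3.1] M [ 0.    0.09 -0.03] gap 12.6 grip 79.8
shift now-axes mm [-0.9 -2.3  1.3] rot [ 0.15 -0.04 -0.01]
top [(0.96, 518)]Traceback (most recent call last):
  File "look.py", line 6, in <module>
    for c in o:
             ^
RuntimeError: dictionary changed size during iteration
```

```bash
sed -i 's/for c in o:/for c in ("top","scene"):/' look.py; python3 look.py s1; python3 st.py
```

```text
top [(0.86, 514)]
scene [(0.56, 1283), (0.37, 412)]
t 12.23 p [452.2 148.9  75.4] yawy -4.38 toolz [ 6.e-04  1.e-04 -1.e+00] F [-0.3  1.7 -3.8] M [-0.03  0.06 -0.  ] gap 12.5 grip 79.8
```

View pics/s1.png

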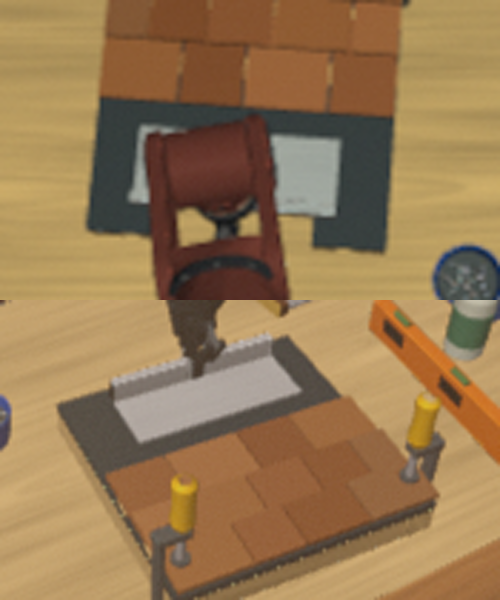

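```bash
cat > f2.py <<'E'
from h import *
import sys
D=np.load(sys.argv[1]+".npz");z=float(sys.argv[2])
yaw=np.radians(-4.4);Q=[.4925,.143,yaw] # expected origin
if len(sys.argv)>3: Q=[float(sys.argv[3]),float(sys.argv[4]),yaw]
for c in ("top","scene"):
    I=cv2.cvtColor(D[c],cv2.COLOR_BGR2HSV);g=D[c].astype(float)
    # bright & unsaturated
    m=((I[...,1]<60)&(I[...,2]>105)).astype(np.float32)
    for nm,xs,zz in (("flange",(-10,40),3),("nose",(-40,-40),34)):
      if nm=="nose" and c=="top": continue
      for x in np.linspace(*xs,3 if nm=="flange" else 1):
        # profile of value along y at this x on the surface
        ys=np.arange(-150,150.1,.5);P=place(Q,z,np.c_[np.full_like(ys,x),ys,np.full_like(ys,zz)])
        uv=proj(c,P).astype(np.float32)
        v=cv2.remap(g.min(axis=2).astype(np.float32),uv[None,:,0],uv[None,:,1],cv2.INTER_LINEAR)[0]
        out=[]
        for s in (-1,1):
            w=(s*ys>100)&(s*ys<145);yy,vv=ys[w],v[w]
            i=np.argsort(s*yy);yy,vv=yy[i],vv[i]
            h=(vv[:10].mean()+vv[-15:].mean())/2;k=np.argmax(vv<h);out.append(round(float(yy[k]),1))
        print(c,nm,x,out,"mid",np.mean(out))
E
python3 f2.py s1 .0115
cat > b2.py <<'E'
from h import *
D=np.load("m.npz")  # board y-edges at x=-40..0 in the assumed frame
Q=[.561,.1388,np.radians(-4.4)]
for c in ("top","scene"):
  for x in (-130,-110,-90,-40,-20,0):
    for lim in ((150,210),)+(((70,110),) if x<-60 else ()):
      ys=np.arange(-215,215.1,.5);P=place(Q,.048,np.c_[np.full_like(ys,x),ys,0*ys]);uv=proj(c,P).astype(np.float32)
      v=cv2.remap(D[c][...,2].astype(np.float32),uv[None,:,0],uv[None,:,1],cv2.INTER_LINEAR)[0];out=[]
      for s in(-1,1):
        w=(s*ys>lim[0])&(s*ys<lim[1]);yy,vv=ys[w],v[w];i=np.argsort(s*yy);yy,vv=yy[i],vv[i]
        h=(np.median(vv[:20])+np.median(vv[-20:]))/2;k=np.argmax((vv>h) if lim[0]>100 else (vv<h));out.append(round(float(yy[k]),1))
      print(c,x,out,"mid",np.mean(out))
E
python3 b2.py
```

```text
top flange -10.0 [-117.0, 100.5] mid -8.25
top flange 15.0 [-117.5, 100.5] mid -8.5
top flange 40.0 [-116.5, 100.5] mid -8.0
scene flange -10.0 [-100.5, 100.5] mid 0.0
scene flange 15.0 [-100.5, 102.5] mid 1.0
scene flange 40.0 [-103.5, 100.5] mid -1.5
scene nose -40.0 [-107.5, 139.0] mid 15.75
top -130 [-182.0, 177.5] mid -2.25
top -130 [-93.5, 85.0] mid -4.25
top -110 [-181.0, 177.0] mid -2.0
top -110 [-93.0, 85.0] mid -4.0
top -90 [-181.5, 177.0] mid -2.25
top -90 [-93.5, 84.5] mid -4.5
top -40 [-181.5, 177.0] mid -2.25
top -20 [-181.5, 178.0] mid -1.75
top 0 [-181.0, 177.0] mid -2.0
scene -130 [-183.5, 181.0] mid -1.25
scene -130 [-90.0, 83.5] mid -3.25
scene -110 [-184.0, 182.0] mid -1.0
scene -110 [-90.0, 85.0] mid -2.5
scene -90 [-185.0, 182.0] mid -1.5
scene -90 [-90.5, 84.5] mid -3.0
scene -40 [-184.5, 182.0] mid -1.25
scene -20 [-184.5, 182.0] mid -1.25
scene 0 [-191.0, 191.5] mid 0.25
```

```bash
python3 f2.py s1 .0595 .4925 .1456
```

```text
top flange -10.0 [-120.0, 100.5] mid -9.75
top flange 15.0 [-120.5, 100.5] mid -10.0
top flange 40.0 [-120.0, 125.0] mid 2.5
scene flange -10.0 [-117.0, 126.5] mid 4.75
scene flange 15.0 [-117.5, 126.5] mid 4.5
scene flange 40.0 [-117.5, 126.5] mid 4.5
scene nose -40.0 [-115.5, 124.5] mid 4.5
```

```bash
python3 -m inch '[[[-2,0,0],[0,0,0]],[[-3,0,0],[0,0,0]],[[-2,0,2],[0,0,0]],[[0,0,3],[0,0,0]],[[0,0,3],[0,0,0]],[[0,0,1],[0,0,0]],[[0,0,0],[0,0,0]],[[0,0,0],[0,0,0]],[[0,0,0],[0,0,0]]]' >/dev/null; python3 st.py 450.9 148.2 63.6 -4.4; python3 look.py s2; python3 f2.py s2 .051 .491 .1390
```

```text
t 12.98 p [451.5 141.9  66.1] yawy -4.38 toolz [ 0.  0. -1.] F [-0.2  0.6 -3.7] M [ 0.    0.11 -0.03] gap 12.3 grip 79.8
shift now-axes mm [ 6.2 -1.1  2.5] rot [ 0.   -0.    0.02]
top [(0.57, 467), (0.31, 1715)]
scene [(0.84, 1305)]
top flange -10.0 [-120.5, 100.5] mid -10.0
top flange 15.0 [-121.0, 100.5] mid -10.25
top flange 40.0 [-120.5, 123.0] mid 1.25
scene flange -10.0 [-118.0, 125.5] mid 3.75
scene flange 15.0 [-118.0, 124.0] mid 3.0
scene flange 40.0 [-118.5, 125.5] mid 3.5
scene nose -40.0 [-117.5, 124.0] mid 3.25
```

```bash
python3 -m inch '[[[0,0,1],[0,0,0]],[[0,0,0.6],[0,0,0]],[[0,0,0],[0,0,0]],[[0,0,0],[0,0,0]]]' >/dev/null; python3 st.py 450.9 148.2 63.6 -4.4;  python3 -m inch '[[[0,0,0.5],[0,0,0]],[[0,0,0],[0,0,0]],[[0,0,0],[0,0,0]]]' >/dev/null; python3 st.py
```

```text
t 13.52 p [451.3 141.8  64.4] yawy -4.39 toolz [-3.e-04 -0.e+00 -1.e+00] F [-0.3  0.8 -3. ] M [0.01 0.13 0.06] gap 13.0 grip 79.8
shift now-axes mm [ 6.3 -0.9  0.8] rot [-0.01  0.    0.01]
t 13.77 p [451.4 141.8  63.9] yawy -4.39 toolz [-1.e-04 -0.e+00 -1.e+00] F [ 0.1  0.2 -3.3] M [0.01 0.05 0.04] gap 12.4 grip 79.8
```

```bash
python3 -m inch '[[[0,3,0],[0,0,0]],[[0,4,0],[0,0,0]],[[0,4,0],[0,0,0]],[[0,4,0],[0,0,0]],[[0,4,0],[0,0,0]],[[0,4,0],[0,0,0]],[[0,4,0],[0,0,0]],[[0,4,0],[0,0,0]],[[0,4,0],[0,0,0]],[[0,3,0],[0,0,0]],[[0,2,0],[0,0,0]],[[0,0,0],[0,0,0]],[[0,0,0],[0,0,0]]]' >/dev/null; python3 st.py 520.5 140.5 63.6 -4.4;python3 look.py s3; python3 f2.py s3 .0485 .531 .136
```

```text
t 14.85 p [491.3 138.8  63.9] yawy -4.39 toolz [-3.e-04 -0.e+00 -1.e+00] F [ 0.   0.3 -3.5] M [ 0.01  0.1  -0.05] gap 12.5 grip 79.9
shift now-axes mm [ 4.  29.   0.3] rot [-0.02  0.    0.01]
top [(0.84, 487)]
scene [(0.67, 1186)]
top flange -10.0 [-121.0, 100.5] mid -10.25
top flange 15.0 [-121.0, 100.5] mid -10.25
top flange 40.0 [-121.5, 100.5] mid -10.5
scene flange -10.0 [-118.5, 125.0] mid 3.25
scene flange 15.0 [-118.0, 125.5] mid 3.75
scene flange 40.0 [-100.5, 100.5] mid 0.0
scene nose -40.0 [-117.5, 123.0] mid 2.75
```

View pics/s3.png

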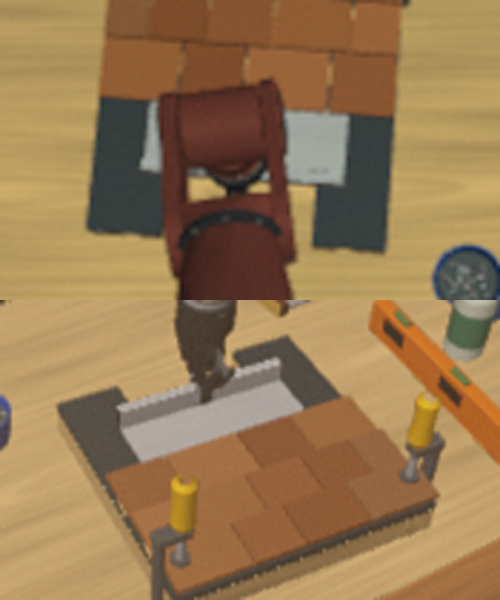

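The flange edge has passed under the butts (crop row about 110), and the side gaps look equal at about 47 px left and 45 px right. I'll continue towards the batten.

```bash
python3 -m inch '[[[0,3,0],[0,0,0]],[[0,4,0],[0,0,0]],[[0,4,0],[0,0,0]],[[0,4,0],[0,0,0]],[[0,4,0],[0,0,0]],[[0,3,0],[0,0,0]],[[0,0,0],[0,0,0]],[[0,0,0],[0,0,0]]]' >/dev/null; python3 st.py 520.5 140.5 63.6 -4.4
python3 -m inch '[[[0,1,0],[0,0,0]],[[0,1,0],[0,0,0]],[[0,1,0],[0,0,0]],[[0,0,0],[0,0,0]]]' >/dev/null; python3 st.py 520.5 140.5 63.6 -4.4
```

```text
t 15.72 p [513.4 137.   63.9] yawy -4.4 toolz [-2.e-04  0.e+00 -1.e+00] F [-0.1  0.6 -2.7] M [-0.    0.15  0.02] gap 12.2 grip 79.9
shift now-axes mm [4.  6.8 0.3] rot [-0.01 -0.   -0.  ]
t 16.05 p [516.4 136.9  64. ] yawy -4.39 toolz [ 3.e-04 -0.e+00 -1.e+00] F [-1.  -0.5 -3.7] M [-0.    0.07  0.01] gap 12.7 grip 79.9
shift now-axes mm [3.9 3.8 0.4] rot [ 0.02 -0.    0.01]
```

```bash
python3 -m inch '[[[0,1,0],[0,0,0]],[[0,1,0],[0,0,0]],[[0,0,0],[0,0,0]]]' >/dev/null; python3 st.py 520.5 140.5 63.6 -4.4
python3 -m inch '[[[0,1,0],[0,0,0]],[[0,1,0],[0,0,0]],[[0,0,0],[0,0,0]]]' >/dev/null; python3 st.py 520.5 140.5 63.6 -4.4
```

```text
t 16.3 p [518.5 136.7  64.1] yawy -4.39 toolz [ 4.e-04  0.e+00 -1.e+00] F [ 0.3 -0.5 -3.7] M [-0.    0.09  0.01] gap 12.2 grip 79.9
shift now-axes mm [3.9 1.7 0.5] rot [ 0.02 -0.    0.01]
t 16.55 p [520.5 136.6  64.1] yawy -4.39 toolz [ 4.e-04  0.e+00 -1.e+00] F [-0.7 -0.2 -3.5] M [-0.07  0.05 -0.03] gap 12.6 grip 79.9
shift now-axes mm [ 3.9 -0.3  0.5] rot [ 0.02 -0.    0.01]
```

```bash
for i in 1 2; do python3 -m inch '[[[0,0.7,0],[0,0,0]],[[0,0.7,0],[0,0,0]],[[0,0,0],[0,0,0]]]' >/dev/null; python3 st.py; done
```

```text
t 16.8 p [521.6 136.4  63.9] yawy -4.38 toolz [-3.e-04 -1.e-04 -1.e+00] F [-0.1  0.7 -2.8] M [0.01 0.07 0.02] gap 12.6 grip 79.9
t 17.05 p [522.  136.3  63.8] yawy -4.36 toolz [-2.7e-03 -4.0e-04 -1.0e+00] F [-4.6 -0.6 -0.4] M [-0.02  0.54  0.16] gap 12.5 grip 80.3
```

```bash
python3 -m inch '[[[0,0.7,0],[0,0,0]],[[0,0,0],[0,0,0]],[[0,0,0],[0,0,0]]]' >/dev/null; python3 st.py;python3 -m inch '[[[0,0.6,0.5],[0,0,0]],[[0,0,0.5],[0,0,0]],[[0,0,0],[0,0,0]],[[0,0,0],[0,0,0]]]' >/dev/null; python3 st.py
```

```text
t 17.3 p [521.9 136.3  63.7] yawy -4.36 toolz [-4.2e-03 -4.0e-04 -1.0e+00] F [-6.6 -0.   0.8] M [0.01 0.76 0.14] gap 13.0 grip 80.7
t 17.63 p [521.9 136.2  63.6] yawy -4.36 toolz [-6.e-03 -6.e-04 -1.e+00] F [-10.9  -0.    7.5] M [-0.08  1.25  0.15] gap 12.4 grip 81.6
```

```bash
python3 -m inch '[[[0,0,0],[-0.2,0,0]],[[0,0,0.3],[-0.15,0,0]],[[0,0,0],[0,0,0]],[[0,0,0],[0,0,0]],[[0,0,0],[0,0,0]]]' >/dev/null; python3 st.py; python3 look.py s4; python3 f2.py s4 .048 .5625 .1332
```

```text
t 18.05 p [522.  136.2  63.6] yawy -4.36 toolz [-2.0e-04 -1.1e-03 -1.0e+00] F [-10.5  -0.6   9.4] M [-0.03  1.53  0.14] gap 12.4 grip 81.9
top [(0.77, 284), (0.56, 1649)]
scene [(0.9, 816)]
top flange -10.0 [-121.0, 100.5] mid -10.25
top flange 15.0 [-112.0, 100.5] mid -5.75
top flange 40.0 [-101.5, 100.5] mid -0.5
scene flange -10.0 [-118.0, 126.0] mid 4.0
scene flange 15.0 [-100.5, 100.5] mid 0.0
scene flange 40.0 [-100.5, 100.5] mid 0.0
scene nose -40.0 [-118.0, 124.0] mid 3.0
```

View pics/s4.png

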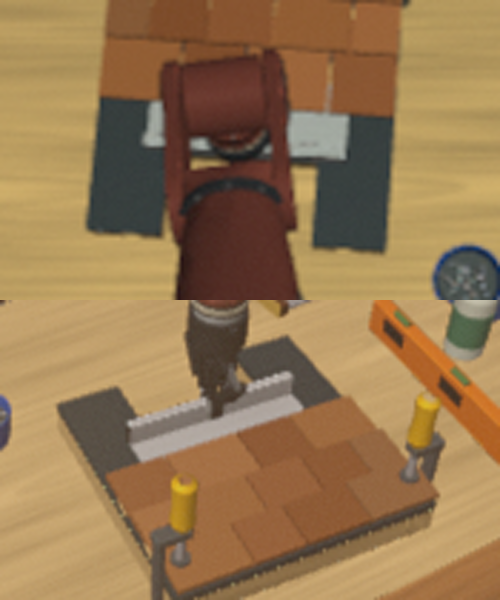

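```bash
cat > fin.py <<'E'
from h import *
A=np.load("m.npz");Z=np.load("s4.npz")
def blur(a):return cv2.GaussianBlur(a,(0,0),.6)
def nm(p0,cost,st):
    sx=np.array(p0)+np.vstack([np.zeros(len(p0)),np.diag(st)])
    r=minimize(cost,p0,method="Nelder-Mead",options=dict(initial_simplex=sx,xatol=1e-5,fatol=1e-3,maxiter=250));return r.x,r.fun
for c,bs in (("top",(225,175,335,240)),("scene",(280,165,400,240))):
    u0,v0,u1,v1=bs;I=A[c][v0:v1,u0:u1].astype(np.float32)
    def model(p):
        f=lambda F:render(c,[place(p,.048,q) for q in F],bs)
        b=f(board(p[3]*1000));w=f(board(48));o=f(boxfaces(10,210,-180,180,-48,22))
        # valid where not shingles nor wood walls nor shadow
        return b,w,o
    g=I.min(axis=2)
    def cost(p):
        b,w,o=model(p);b=blur(b);ok=(cv2.dilate(o,np.ones((5,5)))<.01)
        band=ok&(cv2.dilate(b,np.ones((5,5)))>.01)
        X=np.c_[b[band],np.ones(band.sum()),(w-np.minimum(w,b))[band]];y=I[...,2][band]
        k,*_=np.linalg.lstsq(X,y,rcond=None);return ((X@k-y)**2).mean()
    x,f=nm([.561,.137,-.075,.012],cost,[.006,.006,.03,.006]);print(c,"board",np.round(x*[1000,1000,57.3,1000],2),round(f,1))
    pb=x
    # flashing in final picture, only the end strips of exposed flange/nose
    J=Z[c][v0:v1,u0:u1].astype(np.float32)[...,2]
    best=[]
    for dy in np.arange(-8,8.1,.25):
        q=pb.copy();sn,cs=np.sin(pb[2]),np.cos(pb[2]);q[0]-=sn*dy/1000;q[1]+=cs*dy/1000
        fl=blur(render(c,[place(q,.048,k) for k in FL],bs))
        e=0;o=[]
        for s in(-1,1):
            xs=np.linspace(-25,-2,8) if 1 else 0;ys=s*np.linspace(105,138,40);P=np.array([[a,b_,3] for a in xs for b_ in ys])
            uv=(proj(c,place(pb,.048,P))-[u0,v0]).astype(np.float32)
            m=cv2.remap(fl,uv[None,:,0],uv[None,:,1],cv2.INTER_LINEAR)[0];y=cv2.remap(J,uv[None,:,0],uv[None,:,1],cv2.INTER_LINEAR)[0]
            X=np.c_[m,np.ones_like(m)];k,*_=np.linalg.lstsq(X,y,rcond=None);o.append(((X@k-y)**2).mean())
        best.append(o)
    best=np.array(best);print("  flashing dy by -y end, +y end:",np.arange(-8,8.1,.25)[best.argmin(0)],np.round(best.min(0)))
E
python3 fin.py
```

```text
top board [560.48 136.47  -4.34  17.83] 51.2
  flashing dy by -y end, +y end: [-3.25 -2.5 ] [ 6. 12.]
scene board [562.51 139.41  -4.53  10.59] 17.1
  flashing dy by -y end, +y end: [-2.25 -1.  ] [ 50. 118.]
```

```bash
python3 -m inch '[[[0,-1.5,-0.7],[0,0,0]],[[0,-1,-0.7],[0,0,0]],[[1.2,0,0],[0,0,0]],[[1.1,0,0],[0,0,0]],[[0,0,0],[0,0,0]],[[0,0,0],[0,0,0]]]' >/dev/null; python3 st.py;  python3 -m inch '[[[0,1,0],[0,0,0]],[[0,1,0],[0,0,0]],[[0,0.5,0.7],[0,0,0]],[[0,0,0.7],[0,0,0]],[[0,0,0],[0,0,0]],[[0,0,0],[0,0,0]],[[0,0,0],[0,0,0]]]' >/dev/null; python3 st.py
```

```text
t 18.75 p [522.  138.8  63.8] yawy -4.38 toolz [ 5.8e-03 -5.0e-04 -1.0e+00] F [-2.2  0.8 -3.4] M [-0.01  0.39  0.19] gap 12.6 grip 80.0
t 19.33 p [522.1 138.7  63.5] yawy -4.37 toolz [-6.e-04 -7.e-04 -1.e+00] F [-11.1   0.2   9.2] M [0.01 1.79 0.23] gap 12.6 grip 81.8
```

```bash
python3 -m inch '[[[0,0,0.4],[0,0,0]],[[0,0,0],[0,0,0]],[[0,0,0],[0,0,0]],[[0,0,0],[0,0,0]],[[0,0,0],[0,0,0]]]' >/dev/null; python3 st.py; python3 look.py s5; sed -i 's/s4.npz/s5.npz/' fin.py; python3 fin.py; python3 st.py
```

```text
t 19.75 p [522.1 138.7  63.5] yawy -4.37 toolz [-7.e-04 -8.e-04 -1.e+00] F [-11.5  -1.   12.1] M [-0.04  1.91  0.16] gap 12.4 grip 82.2
top [(0.73, 285), (0.61, 1448)]
scene [(0.7, 821)]
top board [560.48 136.47  -4.34  17.83] 51.2
  flashing dy by -y end, +y end: [-0.5   0.25] [ 9. 32.]
scene board [562.51 139.41  -4.53  10.59] 17.1
  flashing dy by -y end, +y end: [0. 1.] [ 57. 111.]
t 19.95 p [522.1 138.7  63.6] yawy -4.37 toolz [-7.e-04 -8.e-04 -1.e+00] F [-12.   -0.2  11.4] M [-0.05  1.89  0.23] gap 12.5 grip 82.2
```

View pics/s5.png

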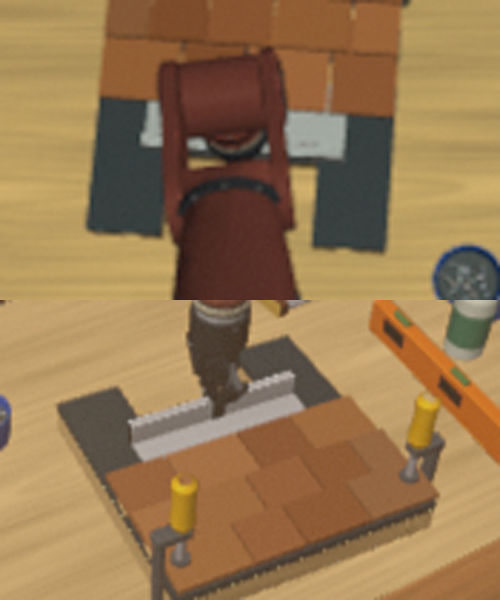

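The flashing is home and centred, the shingles lie flat, and nothing else has moved. I'll add a touch more press, let it settle and hand in.

```bash
python3 -m inch '[[[0,0,0.2],[0,0,0]],[[0,0,0],[0,0,0]],[[0,0,0],[0,0,0]],[[0,0,0],[0,0,0]],[[0,0,0],[0,0,0]],[[0,0,0],[0,0,0]]]' >/dev/null; python3 st.py; python3 -c "
from rig import *
print(finish_job())"
```

```text
t 20.45 p [522.1 138.7  63.5] yawy -4.37 toolz [-8.e-04 -8.e-04 -1.e+00] F [-12.1  -1.1  12.4] M [-0.05  1.93  0.17] gap 12.4 grip 82.5
the job is handed in; nothing more can be done
None
```

The job is handed in at 20.5 s: the flashing is tucked home against the batten, square and centred to within about 1 mm by camera, and held pressed onto the board at roughly 15 N (estimated from the wrist force), with no shingle lifted or bench item moved in the last pictures.

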